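# Stow the oilstone in the honing machine's tray

### The arm

A 6-joint arm with a two-finger parallel gripper is mounted at the origin on the work surface. World frame = base frame: x ahead of the robot, y to its left, z up, the work surface at z = 0. Lengths are in m, angles in rad, forces in N, time in s.
With the tool pointing down it reaches from about 0.25 to 0.725 m from the base axis. Payload 4 kg.
Tool frame: the origin (TCP) lies midway between the tips of the shut fingers; the grasp point (between the pads) lies 19 mm behind it; z points along the fingers, y is the line along which they close (so a half turn about z gives the same grasp; the last joint's range is limited). The gripper opens to 85 mm and grips with 20 to 120 N. Pads are 22 mm wide; open, the fingers measure 114 mm over their backs; the gripper's body (76 mm by 85 mm) begins 54 mm behind the grasp point. The pads swing forward as they close: fully open they stand 13 mm farther back than shut.
Start: joints at [-1.325, 0.241, 0.005, 1.335, 0, 1.571], TCP at [0.122, -0.485, 0.231] pointing down, gripper open.
Joint ranges: [-2.72, 2.72], [-1.05, 1.87], [-1.09, 1.28], [-1.99, 2.15], [-1.42, 1.44], [-3.14, 3.14]. Speed limits (rad/s): [2.79, 2.79, 3.14, 3.14, 3.14, 3.14].

### API

Orientations are given as a unit quaternion [x, y, z, w].
In Python, from workcell import get_obs, camera, job_done, silhouettes gives the robot as it stands. The module is installed in compiled form; this text tells all that it offers.
- The arm moves only by the tool drive_tool, never from a script. Its argument "increments" is a list of rows, each a list of 3 entries, a list of its own where there are three numbers: the shift along the world's x, y, z in mm, then the turn, a rotation vector about the world's x, y, z in degrees, then the opening, from 0 (shut) to 1 (fully open). A call has 1 to 8 rows; each row shifts and turns the commanded pose from where the row before left it; what a row does not reach is not made up. A row lasts 1/12 s, in which the tool goes at most 41.7 mm and 7.16 degrees, less where a joint would pass 70% of its speed; a pose out of reach is approached as far as the arm can. A call is refused whole if a number of a shift passes 41.7 or a number of a turn 7.16, either way. A call with a gripper value outside its range is refused whole. The fingers move at their own pace and stop on an object; the grip force is fixed at half the most. Time passes only in rows, so rows that do not move let the fingers close. It gives the time, the measured TCP pose, the force, the opening and the grip force at its end, in the units of the state.
- get_obs(): the state, without advancing time (a new reading comes with each control period).
- camera(name): name is "scene" or "top"; returns a dict with "image" (384x512x3 uint8, red, green, blue), "K" (3x3 intrinsics, pixels), "view" (4x4, takes a point from world to camera coordinates). Camera axes: x right, y down, z forward; pixel columns grow to the right and rows downward; lengths in m; the calibration is good to about 2 mm. A picture is of the moment at which its call begins. There is no depth.
- job_done(): hands the job in; it is judged then, once.
Trained networks look in a picture, given as the dict that the camera call returned (one of the last four; its "shot" number tells which), for a name from the list of things; names that differ only in an ending like _2 or _b are one class to them, and where a whole thing is asked for, a point or a joint stands for the part that bears it (a point fixed in the world has none). Each returns a list of dicts, best first, with "conf" (0 to 1); they miss things now and then, are a little off and sometimes report something else, mostly with a low value. They report only what shows in the picture. A call takes as long as a camera call. They do not tell look-alikes from the thing itself.
- silhouettes(query, picture): "region" (384x512 bool, what is visible of it) and "bbox" ([left, top, right, bottom] in pixels, round what is visible of it).
The state is a dict: "clock": time; "joint_pos": joint angles; "joint_vel": joint speeds; "tau": joint torques, N m; "eef_pos": TCP position; "tool_rot": TCP orientation; "ft_force": force on the tool from outside, world axes, zero at the start; "ft_torque": the same for the moment, N m; "grip_width": finger opening in m; "grasp_force": force on a finger pad.
Only numpy, scipy, OpenCV 4.12 (cv2) and the standard library are available. Lean on these libraries where they do the work, as an engineer would, in place of code of your own. Each camera call takes 0.05 s, during which the arm holds its last target. There are 200 camera calls.

### The job

Lay the dark grey oilstone in the steel tray, then put the tray away by its wooden knob in the bay under the green honing machine: put its nose in at the mouth, feel for the hidden straight guide on the side away from the robot, lay the tray's side against it and slide it in along that guide until it meets the buffer and its front wall is level with the mouth. Go gently, so that nothing is dropped or rammed, let go, and leave everything else as it is.

Things in the scene. Friction and masses are not known exactly. Their poses are not given: they have to be found in the camera images.
- honer: green honing machine, fixed; low base 190 mm wide (its x), 200 mm deep (its y), 75 mm tall; motor and leather wheel on top (to 190 mm, at least 85 mm back from the front). Origin: middle of the bay's mouth at bench level, in the front face. +y points straight into the bay, +z up, +x to the mouth's side away from the robot. More than 25 N from the tray may damage it or its guides
- bay_mouth (a point): middle of the bay's mouth, 178 mm wide, 45 mm high; axes as the machine's. No floor: the tray slides on the bench. Hidden inside, from 10 mm behind the mouth, stand two upright guides, set by hand to an unknown place: the tray's centreline when home lies 1 to 17 mm to the +x of this point. The far (+x) guide is straight, rigid and parallel to y, 51.5 mm to the +x of that centreline
- bay_step (a point): 70 mm straight in from the mouth (middle of the machine's width): up to here the near (-x) guide stands 80 mm from the tray's home centreline, leaving room sideways; here it steps in squarely to 51.5 mm, so the pocket beyond is only 3 mm wider than the tray and is entered by sliding along the far guide
- bay_back (a point): 140 mm straight in from the mouth: face of a rubber buffer that the tray's nose meets when home; pushed with about 5 N it gives, for 10 mm at most, and stays about where it was pushed
- tray: open steel tray, loose, about 0.35 kg: pan 100 mm wide (x), 140 mm long (y), 28 mm high, walls and floor 3 mm; origin under the middle of the pan. +y is its nose, which goes into the bay first. From the front wall (y = -70 mm) a flat tongue 30 mm wide carries a square upright wooden knob, 24 x 24 mm, from 10 to 46 mm above the bench, at y = -125 mm
- tray_knob (a point): on the knob's axis, 34 mm above the bench, 125 mm in front of the tray's middle; axes as the tray's
- tray_front (a point): foot of the tray's front wall, middle (outer face, y = -70 mm of the tray); it is level with the mouth when the tray is home
- tray_nose (a point): foot of the tray's nose, middle (outer face, y = +70 mm of the tray). Dragging the tray with the stone over the bench takes about 2 to 5 N by itself
- oilstone: dark grey oilstone, loose, 90 mm long (its x), 30 mm wide (its y), 20 mm high, about 0.13 kg, origin at the middle of its underside
- strop: leather-faced strop block, pale wood below and brown leather above, 90 x 30 x 20 mm, origin at the middle of its underside; a bystander much like the oilstone in shape
- gouge_a: carving gouge with a brown wooden handle, 28 mm thick, 220 mm long, origin near its middle at bench level; bystander
- gouge_b: carving gouge with a dark handle, same size; bystander
- mallet: round wooden carver's mallet standing on its head, 84 mm across, 210 mm tall, origin under its middle; bystander
- statuette: small white statuette, 56 mm across, 148 mm tall, origin under its middle; bystander
- oil_can: red oil can with a pointed top, 52 mm across, 110 mm tall, origin under its middle; bystander
- wax_pot: blue lidded ceramic pot, 70 mm across, 60 mm tall, origin under its middle; bystander
There are look-alikes about, which are no part of the job. Of the things shaped like the oilstone, the grey one is meant.

How it is judged:
On the way, in this order (a step that is already met when the one before it is completed fails the run):
1. the oilstone lies in the tray, let go (x of oilstone in the frame of tray between -0.047 and 0.047 m and y of oilstone in the frame of tray between -0.067 and 0.067 m and z of oilstone in the frame of tray between -0.002 and 0.012 m and contact force between oilstone and the fingers below 0.1 N and linear speed of oilstone below 0.02 m/s), for 0.3 s.
2. with its nose inside the bay, the tray is laid against a guide (y of tray_nose in the frame of honer between 0.012 and 0.12 m and contact force between tray and honer above 0.5 N), for 0.15 s.
3. the tray is fully home (y of tray_front in the frame of honer between -0.003 and 0.011 m and angle between the y axis of tray and the y axis of honer, either way round below 0.04 rad and x of tray_nose in the frame of honer between -0.006 and 0.024 m and angle between tray's own z axis and vertical below 0.05 rad), for 0.2 s.
At the end, for the whole second after the job is handed in: The tray is in the bay and at rest, let go, its front wall level with the mouth (no more than 3 mm proud, no more than 11 mm deep) and square to the bay within 0.04 rad, and the oilstone lies flat inside the tray (all of step 3 and x of oilstone in the frame of tray between -0.047 and 0.047 m and y of oilstone in the frame of tray between -0.067 and 0.067 m and z of oilstone in the frame of tray between -0.002 and 0.012 m and linear speed of each of tray, oilstone below 0.01 m/s and contact force between tray and the fingers below 0.1 N); the robot touches nothing.
It fails at once if the tray presses on the machine or its guides with more than 25 N (contact force between tray and honer above 25 N).
It fails at once if the oilstone is dropped or thrown into the tray (faster than 0.7 m/s there) (x of oilstone in the frame of tray between -0.047 and 0.047 m and y of oilstone in the frame of tray between -0.067 and 0.067 m and z of oilstone in the frame of tray below 0.06 m and linear speed of oilstone above 0.7 m/s).
It fails at once if a bystander is moved more than 30 mm (distance of any of strop, gouge_a, gouge_b, mallet, statuette, oil_can, wax_pot from where it was at the start of the episode above 0.03 m).
It also fails if it takes over 72 s, if anything falls off the work surface, if the arm or the gripper's body presses on something with over 40 N, if the wrist force passes 120 N, or if a joint passes its speed limit or range.

## Working session

There is one attempt and no reset: what is moved stays moved. The work goes in short steps, Python scripts to look and compute and a tool call to move; the robot and the scene stay as the last step left them, time stands still between calls to the robot, and variables do not carry over. Pictures are saved under pics/ and viewed, at most 10 in all, crops included, and the job is handed in when it is done.

Besides the shell and the picture viewer there is one more tool, called after "Emit:" as name([rows], argument=value, ...), one row to a line, values as JSON. drive_tool: Moves the arm, as the interface text tells. Its arguments: {"type":"object","properties":{"increments":{"type":"array"}},"required":["increments"]}

```bash
mkdir -p pics; cat > h.py <<'E'
import numpy as np, cv2
from workcell import *
def save(p,n,crop=None,s=1):
    im=p["image"][...,::-1]
    if crop: l,t,r,b=crop; im=im[t:b,l:r]
    cv2.imwrite(f"pics/{n}.png",cv2.resize(im,None,fx=s,fy=s,interpolation=cv2.INTER_CUBIC))
def unproj(p,uv,z):
    K=np.array(p["K"]);V=np.array(p["view"]);R=V[:3,:3];t=V[:3,3]
    c=-R.T@t; d=R.T@np.linalg.inv(K)@np.array([uv[0],uv[1],1.])
    return c+d*(z-c[2])/d[2]
def proj(p,X):
    V=np.array(p["view"]);q=np.array(p["K"])@(V[:3,:3]@np.array(X,float)+V[:3,3]);return q[:2]/q[2]
E
cat > a.py <<'E'
from h import *
a=camera("top");b=camera("scene")
im=np.hstack([a["image"],b["image"]])
save(a,"top0",None,1.5);save(b,"scene0",None,1.5)
for p,n in((a,"top"),(b,"scene")):
    V=np.array(p["view"]);print(n,"campos",-V[:3,:3].T@V[:3,3])
    for q in("tray","oilstone","honer","strop","gouge_a","mallet","statuette","oil_can","wax_pot","tray_knob"):
        for d in silhouettes(q,p)[:3]:
            r=d["region"];v,u=np.nonzero(r)
            (c,sz,an)=cv2.minAreaRect(np.c_[u,v].astype(np.float32))
            print(n,q,round(d["conf"],2),d["bbox"],np.round(c),np.round(sz),round(an), p["image"][r].mean(0).round(),unproj(p,c,0.01)[:2].round(3))
E
python3 a.py
```

```text
top campos [ 4.23286570e-01 -1.07423205e-03  1.12597715e+00]
top tray 0.9 [256.4, 173.1, 326.2, 211.2] [292. 191.] [33. 67.] 75 [241. 233. 224.] [ 0.585 -0.075]
top oilstone 0.7 [356.6, 215.5, 374.6, 243.2] [368. 229.] [29. 10.] 70 [140. 131. 122.] [ 0.46  -0.311]
top oilstone 0.55 [318.8, 237.4, 345.5, 263.6] [332. 252.] [11. 30.] 56 [245. 211. 222.] [ 0.391 -0.197]
top honer 0.8 [127.7, 173.4, 216.4, 244.9] [169. 207.] [78. 65.] 12 [147. 177. 139.] [0.54  0.322]
top strop 0.63 [370.8, 167.4, 387.1, 200.1] [379. 181.] [28. 11.] 75 [234. 171. 114.] [ 0.611 -0.358]
top strop 0.33 [130.3, 172.8, 214.9, 244.6] [169. 207.] [77. 63.] 11 [147. 179. 141.] [0.54  0.323]
top strop 0.25 [258.7, 172.7, 320.9, 215.8] [292. 191.] [33. 65.] 74 [241. 234. 224.] [ 0.586 -0.076]
top gouge_a 0.89 [281.1, 135.7, 346.5, 160.0] [310. 149.] [ 7. 63.] 72 [231. 177. 135.] [ 0.724 -0.141]
top gouge_a 0.72 [269.9, 122.3, 336.9, 147.3] [304. 134.] [ 8. 66.] 75 [182. 149. 125.] [ 0.773 -0.12 ]
top gouge_a 0.28 [371.0, 168.6, 385.3, 198.2] [379. 181.] [28. 11.] 79 [236. 172. 115.] [ 0.612 -0.358]
top mallet 0.56
[... 1322 characters left out ...]
3, 304.4] [294. 267.] [12. 76.] 23 [179. 136. 109.] [ 0.777 -0.127]
scene mallet 0.7 [315.2, 162.4, 345.1, 227.4] [330. 194.] [31. 66.] 19 [167. 106.  64.] [0.735 0.132]
scene statuette 0.94 [343.5, 148.0, 362.4, 192.4] [355. 171.] [19. 45.] 18 [220. 209. 185.] [0.752 0.256]
scene statuette 0.46 [159.6, 289.1, 201.7, 318.0] [180. 303.] [40. 16.] 25 [235. 165. 105.] [ 0.614 -0.361]
scene oil_can 0.66 [258.5, 83.5, 277.2, 114.3] [266.  99.] [30. 15.] 90 [163.  48.  37.] [0.33  0.402]
scene wax_pot 0.55 [197.2, 305.1, 228.2, 339.3] [212. 321.] [33. 32.] 72 [116. 148. 174.] [ 0.702 -0.351]
scene tray_knob 0.67 [224.3, 182.6, 278.2, 252.3] [244. 218.] [38. 71.] 27 [223. 210. 195.] [ 0.584 -0.075]
```

View pics/top0.png

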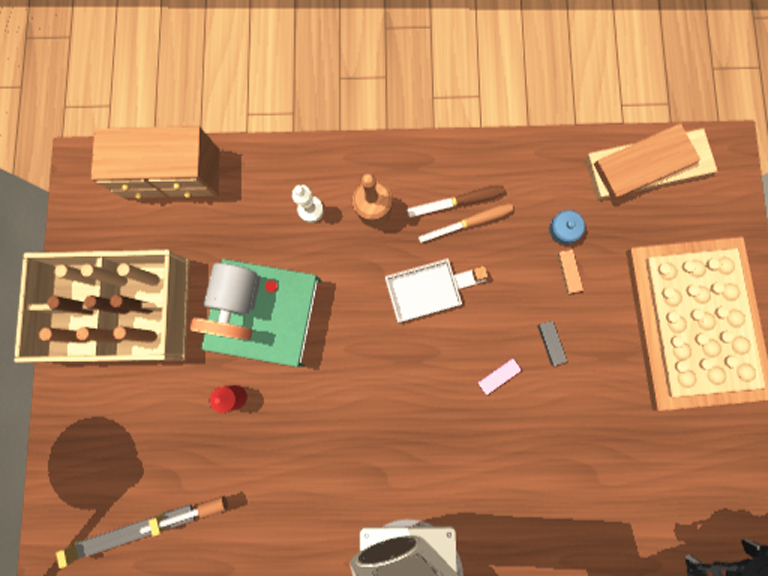

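View pics/scene0.png

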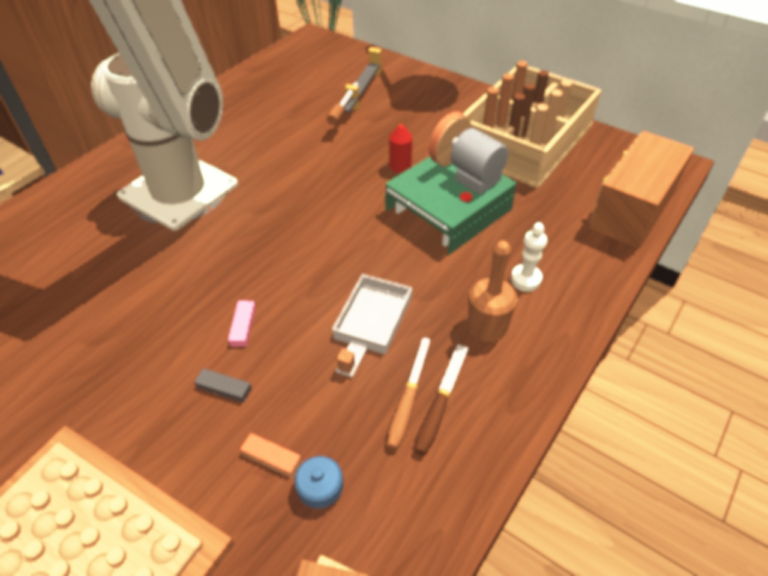

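The grey block at top (368,229) and scene (148,257) fits "dark grey oilstone". The look-alikes are the pink block at top (332,252) / scene (161,216) and the brown strop at top (379,181) / scene (180,303). The tray is at top (292,191) with its knob to the right. The honer is at top (175,208), mouth facing right. Next I fit the poses and check the choice in one crop.

```bash
cat >> h.py <<'E'
from scipy.optimize import minimize
S=4
def hullmask(p,boxes,pose):
    x,y,a=pose;c,s=np.cos(a),np.sin(a);m=np.zeros((384*S,512*S),np.uint8)
    for (x0,x1,y0,y1,z0,z1) in boxes:
        P=[proj(p,[x+c*X-s*Y,y+s*X+c*Y,Z]) for X in(x0,x1) for Y in(y0,y1) for Z in(z0,z1)]
        h=cv2.convexHull(((np.array(P)+.5)*S).astype(np.float32)).round().astype(np.int32)
        cv2.fillPoly(m,[h],1)
    return cv2.resize(m.astype(np.float32),(512,384),interpolation=cv2.INTER_AREA)
def fit(views,boxes,init,mask=None):
    """views: list of (picture, region)"""
    def cost(v,vs=views):
        q=np.array([v[0]/1000,v[1]/1000,v[2]/100]);t=0
        for p,r in vs:
            m=hullmask(p,boxes,q);d=abs(m-r)
            if mask is not None: d=d*mask(p,q)
            t+=d.sum()/m.sum()
        return t
    out=[]
    for vs in [views]+[[v] for v in views]:
        v0=np.array([init[0]*1000,init[1]*1000,init[2]*100])
        for st in (12,4):
            r=minimize(cost,v0,args=(vs,),method="Nelder-Mead",options=dict(initial_simplex=v0+np.array([[0,0,0],[st,0,0],[0,st,0],[0,0,st]])))
            v0=r.x
        out.append((v0/[1000,1000,1]*[1,1,.01],r.fun/len(vs)))
    return out
TRAY=[(-.05,.05,-.07,.07,0,.028),(-.015,.015,-.137,-.07,.004,.010),(-.012,.012,-.137,-.113,.01,.046)]
STONE=[(-.045,.045,-.015,.015,0,.02)]
def best(q,p,near,z=.01):
    L=[d for d in silhouettes(q,p)]
    def k(d):
        v,u=np.nonzero(d["region"]);return np.linalg.norm(unproj(p,(u.mean(),v.mean()),z)[:2]-near)
    return min(L,key=k)["region"].astype(np.float32)
E
cat > b.py <<'E'
from h import *
a=camera("top");b=camera("scene")
save(a,"crop1",(110,150,400,280),2.7)
pr=lambda n,o:[print(n,x.round(4),round(f,3)) for x,f in o]
pr("stone",fit([(p,best("oilstone",p,[.461,-.312])) for p in(a,b)],STONE,(.461,-.312,-1.2+np.pi/2*0)))
pr("stone2",fit([(p,best("oilstone",p,[.461,-.312])) for p in(a,b)],STONE,(.461,-.312,np.deg2rad(20))))
pr("tray",fit([(p,best("tray",p,[.585,-.075])) for p in(a,b)],TRAY,(.58,-.055,np.deg2rad(15))))
V=[]
for p in(a,b):
    r=best("honer",p,[.53,.33]);hsv=cv2.cvtColor(p["image"],cv2.COLOR_RGB2HSV)
    g=((hsv[...,0]>60)&(hsv[...,0]<90)&(hsv[...,1]>90)&(hsv[...,2]>(105 if p is a else 90)))
    g&=cv2.dilate(r,np.ones((7,7)))>0
    print("green",g.sum(),np.percentile(hsv[...,2][g],[5,25,50,75,95]))
    V.append((p,g.astype(np.float32)))
pr("honer",fit(V,[(-.095,.095,0,.2,.075,.0751)],(.54,.24,-.2),
   mask=lambda p,q:1-hullmask(p,[(-.095,.095,.075,.215,.075,.19)],q)))
E
python3 b.py
```

```text
stone [ 0.473  -0.3119 -1.1997] 1.214
stone [ 0.4611 -0.311   0.271 ] 0.068
stone [ 0.4617 -0.3128 -2.8781] 0.116
stone2 [ 0.4612 -0.3114  0.2827] 0.1
stone2 [ 0.4613 -0.311   0.2878] 0.068
stone2 [ 0.4626 -0.3128  0.2697] 0.114
tray [ 0.5768 -0.0432  0.2679] 0.65
tray [ 0.5836 -0.0635  0.3057] 1.245
tray [ 0.5768 -0.0431  0.2677] 0.056
green 662 [121. 197. 200. 202. 207.]
green 1326 [130. 173. 182. 184. 185.]
honer [ 0.5167  0.1957 -0.2081] 0.145
honer [ 0.5092  0.198  -0.2372] 0.257
honer [ 0.5172  0.1949 -0.203 ] 0.032
```

View pics/crop1.png

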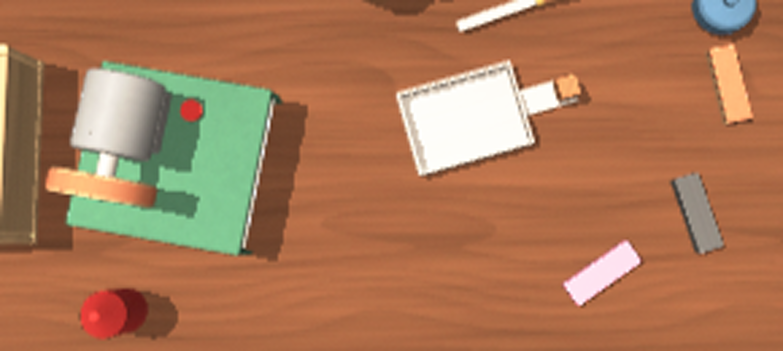

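The crop confirms the dark grey block (crop (697,213)) as the stone; pink and tan are look-alikes. The tray's white pan is at crop (467,118), with its knob at (568,86). The honer's front edge runs from (275,97) to (243,252). The top-view fits for tray and honer failed, so I redo those.

```bash
cat > c.py <<'E'
from h import *
a=camera("top");b=camera("scene")
pr=lambda n,o:[print(n,x.round(4),round(f,3)) for x,f in o]
def flood(p,x0,f):
    m=(f).astype(np.uint8);n,l=cv2.connectedComponents(m);k=l[int(x0[1]),int(x0[0])];return (l==k).astype(np.float32)
im=a["image"].astype(int)
print(im[208,185],im[225,190],im[191,292])
hsv=cv2.cvtColor(a["image"],cv2.COLOR_RGB2HSV)
g=((im[...,1]-im[...,0])>20)&(im[...,1]>120)
g[:, :130]=0;g[:,225:]=0
hb=cv2.cvtColor(b["image"],cv2.COLOR_RGB2HSV)
gb=(hb[...,0]>60)&(hb[...,0]<90)&(hb[...,1]>90)&(hb[...,2]>90)&(cv2.dilate(best("honer",b,[.53,.33]),np.ones((7,7)))>0)
V=[(a,g.astype(np.float32)),(b,gb.astype(np.float32))]
print(g.sum())
pr("honer",fit(V,[(-.095,.095,0,.2,.075,.0751)],(.517,.196,-.2),
   mask=lambda p,q:1-hullmask(p,[(-.095,.095,.075,.215,.075,.19)],q)))
L=[d["region"].astype(np.float32) for d in silhouettes("tray",a)]
P=hullmask(a,TRAY,(.5768,-.0432,.268))
L.sort(key=lambda r:abs(r-P).sum());print(abs(L[0]-P).sum()/P.sum())
pr("tray",fit([(a,L[0]),(b,best("tray",b,[.585,-.075]))],TRAY,(.5768,-.0432,.268)))
E
python3 c.py
```

```text
[131 202 147] [129 200 146] [254 253 248]
2424
honer [ 0.5153  0.1955 -0.2061] 0.027
honer [ 0.5142  0.1954 -0.1855] 0.014
honer [ 0.5171  0.1945 -0.2187] 0.032
0.060565684
tray [ 0.5768 -0.0422  0.2577] 0.052
tray [ 0.5758 -0.0413  0.2616] 0.04
tray [ 0.5783 -0.0436  0.2581] 0.046
```

Emit:
drive_tool([
  [[40, 20, 0], [0, 0, 0], 1],
  [[40, 20, 0], [0, 0, 0], 1],
  [[40, 20, 0], [0, 0, 0], 1],
  [[40, 20, 0], [0, 0, 0], 1],
  [[40, 20, -10], [0, 0, 0], 1],
  [[40, 20, -20], [0, 0, 0], 1],
  [[40, 20, -20], [0, 0, 0], 1],
  [[0, 0, 0], [0, 0, 0], 1],
])

```text
clock: 2.52
eef_pos: [0.3792, -0.3538, 0.1848]
tool_rot: [0.992, 0.126, -0.0, -0.002]
ft_force: [-0.7, -0.5, -0.1]
grip_width: 0.0853
grasp_force: 0.0
```

```bash
python3 -c "
from h import *
from scipy.spatial.transform import Rotation as R
o=get_obs();print(o['clock'],o['eef_pos'],R.from_quat(o['tool_rot']).as_matrix().round(3),o['ft_force'],o['grip_width'],o['joint_pos'])"
```

```text
2.5167 [ 0.37920754 -0.35383844  0.18483959] [[ 0.968  0.251 -0.001]
 [ 0.251 -0.968  0.005]
 [ 0.    -0.005 -1.   ]] [-0.65262972 -0.45651703 -0.10282419] 0.08534611891725771 [-0.75240702  0.30493344 -0.03109368  1.23871889  0.00273909  2.13553093]
```

Emit:
drive_tool([
  [[27, 14, -20], [0, 0, 1.5], 1],
  [[27, 14, -25], [0, 0, 0], 1],
  [[27, 14, -25], [0, 0, 0], 1],
  [[0, 0, -30], [0, 0, 0], 1],
  [[0, 0, 0], [0, 0, 0], 1],
  [[0, 0, 0], [0, 0, 0], 1],
])

```text
clock: 3.02
eef_pos: [0.4544, -0.3153, 0.0867]
tool_rot: [0.991, 0.136, -0.002, -0.002]
ft_force: [-0.0, 0.0, 1.1]
grip_width: 0.0852
grasp_force: 0.0
```

Emit:
drive_tool([
  [[4, 2, -27], [0, 0, 0.5], 1],
  [[3, 2, -27], [0, 0, 0], 1],
  [[0, 0, -20], [0, 0, 0], 1],
  [[0, 0, 0], [0, 0, 0], 1],
  [[0, 0, 0], [0, 0, 0], 1],
])

```text
clock: 3.43
eef_pos: [0.4627, -0.3132, 0.0155]
tool_rot: [0.99, 0.139, 0.0, 0.0]
ft_force: [0.2, 0.4, -0.0]
grip_width: 0.0855
grasp_force: 0.0
```

Emit:
drive_tool([
  [[-1, 1, -10], [0, 0, 0], 1],
  [[0, 0, 0], [0, 0, 0], 0],
  [[0, 0, 0], [0, 0, 0], 0],
  [[0, 0, 0], [0, 0, 0], 0],
  [[0, 0, 0], [0, 0, 0], 0],
  [[0, 0, 0], [0, 0, 0], 0],
  [[0, 0, 0], [0, 0, 0], 0],
])

```text
clock: 4.02
eef_pos: [0.4629, -0.3117, 0.0052]
tool_rot: [0.99, 0.14, 0.001, 0.001]
ft_force: [0.1, -0.2, 3.8]
grip_width: 0.0282
grasp_force: 60.6
```

Emit:
drive_tool([
  [[0, 0, 15], [0, 0, 0], 0],
  [[0, 0, 30], [0, 0, 0], 0],
  [[0, 0, 30], [0, 0, 5], 0],
  [[5, 12, 10], [0, 0, 6.5], 0],
  [[10, 24, 0], [0, 0, 6.5], 0],
  [[11, 26, 0], [0, 0, 6.5], 0],
  [[11, 26, 0], [0, 0, 6.5], 0],
  [[11, 26, 0], [0, 0, 6.5], 0],
])

```text
clock: 4.68
eef_pos: [0.51, -0.196, 0.0889]
tool_rot: [0.892, 0.453, -0.0, -0.0]
ft_force: [0.7, -0.1, -1.6]
grip_width: 0.0289
grasp_force: 59.8
```

Emit:
drive_tool([
  [[11, 26, 0], [0, 0, 6.5], 0],
  [[11, 26, 0], [0, 0, 6.5], 0],
  [[11, 26, 0], [0, 0, 6.5], 0],
  [[11, 26, 0], [0, 0, 6.5], 0],
  [[11, 26, 0], [0, 0, 6.5], 0],
  [[6, 14, 0], [0, 0, 6.5], 0],
  [[0, 0, 0], [0, 0, 6.3], 0],
  [[0, 0, 0], [0, 0, 6], 0],
])

```text
clock: 5.35
eef_pos: [0.5711, -0.0515, 0.0885]
tool_rot: [0.606, 0.795, -0.0, -0.001]
ft_force: [-0.4, 0.5, -2.2]
grip_width: 0.0285
grasp_force: 59.8
```

Emit:
drive_tool([
  [[0, 0, 0], [0, 0, 0], 0],
  [[0, 0, 0], [0, 0, 0], 0],
])

```text
clock: 5.52
eef_pos: [0.5707, -0.053, 0.0887]
tool_rot: [0.611, 0.792, -0.0, -0.0]
ft_force: [0.4, 0.0, -1.7]
grip_width: 0.0285
grasp_force: 59.8
```

```bash
cat > d.py <<'E'
from h import *
from scipy.spatial.transform import Rotation as R
o=get_obs();M=R.from_quat(o['tool_rot']).as_matrix()
print("yaw",np.arctan2(M[1,0],M[0,0]),"zdir",M[:,2].round(3),o['eef_pos'],o['joint_pos'].round(2) if hasattr(o['joint_pos'],'round') else o['joint_pos'])
E
python3 d.py; python3 -c "
from h import *
save(camera('scene'),'s2',(130,120,330,270),3)"
```

```text
yaw 1.8281871079788665 zdir [-0.001  0.    -1.   ] [ 0.57072736 -0.05302118  0.08870006] [-0.09  0.48 -0.03  1.06 -0.    1.22]
```

View pics/s2.png

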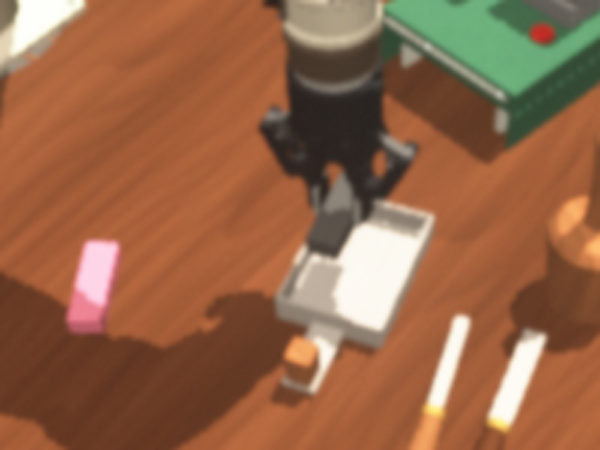

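The picture shows the stone held at crop (330,235), aligned with the pan's long side, pan centre about (355,275). I shift and lower.

Emit:
drive_tool([
  [[3, 6, -10], [0, 0, 0], 0],
  [[3, 5, -20], [0, 0, 0], 0],
  [[0, 0, -20], [0, 0, 0], 0],
  [[0, 0, -15], [0, 0, 0], 0],
  [[0, 0, -9], [0, 0, 0], 0],
  [[0, 0, 0], [0, 0, 0], 0],
  [[0, 0, 0], [0, 0, 0], 0],
])

```text
clock: 6.15
eef_pos: [0.5768, -0.0422, 0.0146]
tool_rot: [0.61, 0.793, -0.0, -0.001]
ft_force: [0.4, 0.8, -2.2]
grip_width: 0.0286
grasp_force: 59.8
```

Emit:
drive_tool([
  [[0, 0, -3], [0, 0, 0], 0],
  [[0, 0, -2], [0, 0, 0], 0],
  [[0, 0, 0], [0, 0, 0], 0],
])

```text
clock: 6.4
eef_pos: [0.5776, -0.0423, 0.0107]
tool_rot: [0.61, 0.793, 0.0, 0.0]
ft_force: [0.0, -0.1, -1.6]
grip_width: 0.0283
grasp_force: 59.8
```

Emit:
drive_tool([
  [[0, 0, -1.5], [0, 0, 0], 0],
  [[0, 0, 0], [0, 0, 0], 0],
  [[0, 0, 0], [0, 0, 0], 0.5],
  [[0, 0, 0], [0, 0, 0], 0.5],
  [[0, 0, 0], [0, 0, 0], 0.5],
  [[0, 0, 0], [0, 0, 0], 0.5],
  [[0, 0, 0], [0, 0, 0], 0.5],
])

```text
clock: 6.98
eef_pos: [0.5773, -0.0422, 0.0089]
tool_rot: [0.61, 0.793, 0.0, 0.0]
ft_force: [-0.3, -0.4, -0.4]
grip_width: 0.0431
grasp_force: 0.0
```

Emit:
drive_tool([
  [[0, 0, 10], [0, 0, 0], 0.5],
  [[0, 0, 20], [0, 0, 0], 0.5],
  [[0, 0, 30], [0, 0, 0], 0.6],
  [[0, 0, 30], [0, 0, 0], 1],
  [[8, -30, 20], [0, 0, 0], 1],
  [[8, -30, 20], [0, 0, 0], 1],
  [[8, -30, 0], [0, 0, 0], 1],
  [[8, -30, 0], [0, 0, 0], 1],
])

```text
clock: 7.65
eef_pos: [0.6109, -0.1636, 0.1423]
tool_rot: [0.609, 0.793, 0.001, 0.003]
ft_force: [-0.2, 0.6, 0.1]
grip_width: 0.0852
grasp_force: 0.0
```

Emit:
drive_tool([
  [[0, 0, 0], [0, 0, 0], 1],
  [[0, 0, 0], [0, 0, 0], 1],
])

```text
clock: 7.82
eef_pos: [0.6092, -0.164, 0.1393]
tool_rot: [0.611, 0.792, 0.0, 0.0]
ft_force: [-0.8, -0.5, 0.6]
grip_width: 0.0853
grasp_force: 0.0
```

```bash
python3 d.py; python3 - <<'E'
from h import *
b=camera("scene");a=camera("top");save(b,'s3',(130,120,330,270),3)
r=best("tray",b,[.585,-.075])
# fill the stone hole
for nm,p in(("scene",b),("top",a)):
    for q in("tray","oilstone"):
        for d in silhouettes(q,p)[:3]:
            print(nm,q,round(d["conf"],2),np.round(d["bbox"]),d["region"].sum())
E
```

```text
yaw 1.827473215655303 zdir [ 0.001 -0.    -1.   ] [ 0.60924551 -0.16404082  0.13926964] [-0.26  0.55  0.22  1.24  0.    1.05]
scene tray 0.74 [221. 188. 274. 254.] 1505
scene oilstone 0.72 [151. 203. 170. 229.] 393
top tray 0.84 [257. 170. 325. 212.] 1268
top tray 0.41 [128. 174. 216. 243.] 4314
top oilstone 0.77 [265. 189. 294. 204.] 247
top oilstone 0.66 [272. 124. 329. 143.] 279
```

View pics/s3.png

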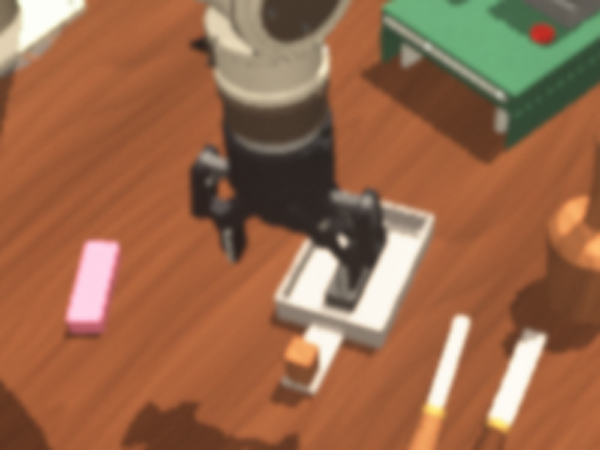

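The stone lies in the pan (crop (350,280)) and the tray has not moved (knob at crop (302,357)). I descend on the knob.

Emit:
drive_tool([
  [[0, 0, -30], [0, 0, 0], 1],
  [[0, 0, -30], [0, 0, 0], 1],
  [[0, 0, -25], [0, 0, 0], 1],
  [[0, 0, -20], [0, 0, 0], 1],
  [[0, 0, -11], [0, 0, 0], 1],
  [[0, 0, 0], [0, 0, 0], 1],
  [[0, 0, 0], [0, 0, 0], 1],
])

```text
clock: 8.75
eef_pos: [0.6091, -0.1618, 0.0227]
tool_rot: [0.609, 0.793, -0.0, -0.0]
ft_force: [0.6, 0.1, 1.0]
grip_width: 0.0854
grasp_force: 0.0
```

Emit:
drive_tool([
  [[0, 0, 0], [0, 0, 0], 0],
  [[0, 0, 0], [0, 0, 0], 0],
  [[0, 0, 0], [0, 0, 0], 0],
  [[0, 0, 0], [0, 0, 0], 0],
  [[0, 0, 0], [0, 0, 0], 0],
  [[0, 0, 0], [0, 0, 0], 0],
  [[0, 0, 0], [0, 0, 0], 0],
])

```text
clock: 9.33
eef_pos: [0.6095, -0.1624, 0.0236]
tool_rot: [0.61, 0.793, 0.0, 0.001]
ft_force: [-0.9, -0.0, 4.2]
grip_width: 0.023
grasp_force: 62.3
```

Emit:
drive_tool([
  [[-3, 3, 0], [0, 0, -0.5], 0],
  [[-6, 6, 0], [0, 0, -1], 0],
  [[-9, 9, 0], [0, 0, -1.7], 0],
  [[-9, 9, 0], [0, 0, -1.7], 0],
  [[-9, 9, 0], [0, 0, -1.7], 0],
  [[-9, 9, 0], [0, 0, -1.7], 0],
  [[-9, 9, 0], [0, 0, -1.7], 0],
  [[-9, 9, 0], [0, 0, -1.7], 0],
])

```text
clock: 10.0
eef_pos: [0.5476, -0.1004, 0.0237]
tool_rot: [0.688, 0.725, 0.0, 0.003]
ft_force: [2.1, -3.9, 3.5]
grip_width: 0.0226
grasp_force: 62.1
```

Emit:
drive_tool([
  [[-9, 9, 0], [0, 0, -1.7], 0],
  [[-9, 9, 0], [0, 0, -1.7], 0],
  [[-9, 9, 0], [0, 0, -1.7], 0],
  [[-9, 9, 0], [0, 0, -1.7], 0],
  [[-9, 9, 0], [0, 0, -1.7], 0],
  [[-9, 9, 0], [0, 0, -1.7], 0],
  [[-6, 6, 0], [0, 0, -1.5], 0],
  [[0, 0, 0], [0, 0, 0], 0],
])

```text
clock: 10.67
eef_pos: [0.4863, -0.0388, 0.0236]
tool_rot: [0.758, 0.652, 0.001, 0.001]
ft_force: [-0.2, -1.1, 5.2]
grip_width: 0.0225
grasp_force: 62.4
```

```bash
cat > d.py <<'E'
from h import *
from scipy.spatial.transform import Rotation as R
O=np.array([.5153,.1955]);th=-.205
ex=np.array([np.cos(th),np.sin(th)]);ey=np.array([-np.sin(th),np.cos(th)])
def st():
    o=get_obs();M=R.from_quat(o['tool_rot']).as_matrix();t=np.array(o['eef_pos']);f=np.array(o['ft_force'])
    yaw=np.arctan2(M[1,0],M[0,0])-np.pi/2
    print("t",round(o['clock'],2),"trayyaw",round(yaw,4),"tcp",t.round(4),"honer xy knob mm",(1000*ex@(t[:2]-O)).round(1),(1000*ey@(t[:2]-O)).round(1),"f x,y,z",(ex@f[:2]).round(1),(ey@f[:2]).round(1),f[2].round(1),"Mz",round(o['ft_torque'][2],2),"w",round(o['grip_width'],4))
    return t,yaw
if __name__=="__main__": st()
E
python3 d.py
```

```text
t 10.67 trayyaw -0.1493 tcp [ 0.4863 -0.0388  0.0236] honer xy knob mm 19.3 -235.3 f x,y,z -0.0 -1.1 5.2 Mz -0.04 w 0.0225
```

Emit:
drive_tool([
  [[-4, 3, 0], [0, 0, -0.7], 0],
  [[-6, 5, 0], [0, 0, -1], 0],
  [[-6, 5, 0], [0, 0, -1], 0],
  [[-5, 5, 0], [0, 0, -0.5], 0],
  [[0, 0, 0], [0, 0, 0], 0],
  [[0, 0, 0], [0, 0, 0], 0],
])

```text
clock: 11.17
eef_pos: [0.4661, -0.0211, 0.0235]
tool_rot: [0.776, 0.631, 0.001, 0.001]
ft_force: [1.4, -1.3, 6.1]
grip_width: 0.0227
grasp_force: 62.6
```

```bash
cat > e.py <<'E'
from d import *
t,yaw=st()
a=camera("top");b=camera("scene")
T=np.array([t[0]-.125*np.sin(yaw),t[1]+.125*np.cos(yaw),yaw])
for nm,p in(("top",a),("scene",b)):
    P=hullmask(p,TRAY,T);L=[d["region"].astype(np.float32) for d in silhouettes("tray",p)]
    L.sort(key=lambda r:abs(r-P).sum());print(nm,"mismatch",abs(L[0]-P).sum()/P.sum())
im=[]
for p,c in((a,(120,150,320,260)),(b,(200,80,400,230))):
    g=p["image"][...,::-1].copy();s=4;g=cv2.resize(g,None,fx=s,fy=s,interpolation=cv2.INTER_CUBIC)
    def line(pts,col):
        q=np.array([(proj(p,P)+.5)*s for P in pts]).astype(int);cv2.polylines(g,[q],False,col,1,cv2.LINE_AA)
    w=lambda x,y,z:[*(O+x/1e3*ex+y/1e3*ey),z/1e3]
    line([w(-95,0,0),w(-95,0,75),w(95,0,75),w(95,0,0),w(95,200,0),w(95,200,75),w(95,0,75)],(0,0,255))
    c0,s0=np.cos(yaw),np.sin(yaw)
    tw=lambda x,y,z:[T[0]+c0*x-s0*y,T[1]+s0*x+c0*y,z]
    line([tw(-.05,-.07,.028),tw(.05,-.07,.028),tw(.05,.07,.028),tw(-.05,.07,.028),tw(-.05,-.07,.028)],(255,0,0))
    l,t_,r,bb=[v*s for v in c];g=g[t_:bb,l:r];im.append(cv2.resize(g,(540,int(g.shape[0]*540/g.shape[1]))))
h=sum(i.shape[0] for i in im);o=np.vstack(im);cv2.imwrite("pics/ov1.png",cv2.resize(o,None,fx=min(1,600/h),fy=min(1,600/h)))
E
python3 e.py
```

```text
t 11.17 trayyaw -0.2046 tcp [ 0.4661 -0.0211  0.0235] honer xy knob mm -4.1 -222.0 f x,y,z 1.7 -1.0 6.1 Mz -0.2 w 0.0227
top mismatch 0.40136003
scene mismatch 0.41377077
```

View pics/ov1.png

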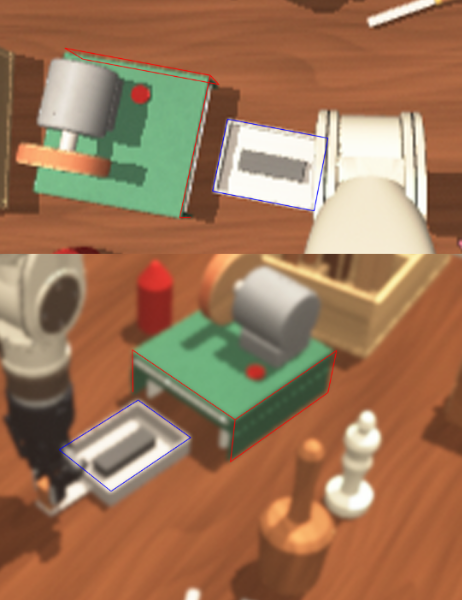

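The overlay agrees: tray rim (blue) and machine outline (red) lie on their edges in both views, with the stone in the pan and the nose 25 mm before the mouth. I insert slowly.

Emit:
drive_tool([
  [[0.8, 4, 0], [0, 0, 0], 0],
  [[1.2, 6, 0], [0, 0, 0], 0],
  [[1.2, 6, 0], [0, 0, 0], 0],
  [[1.2, 6, 0], [0, 0, 0], 0],
  [[1.2, 6, 0], [0, 0, 0], 0],
  [[0.8, 4, 0], [0, 0, 0], 0],
])

```text
clock: 11.87
eef_pos: [0.4717, 0.0084, 0.0236]
tool_rot: [0.776, 0.631, -0.002, 0.002]
ft_force: [-1.5, -10.2, 12.0]
grip_width: 0.0227
grasp_force: 63.2
```

```bash
python3 d.py
```

```text
t 11.87 trayyaw -0.2061 tcp [0.4717 0.0084 0.0236] honer xy knob mm -4.6 -192.0 f x,y,z 0.6 -10.2 12.0 Mz 0.02 w 0.0227
```

Emit:
drive_tool([
  [[0, 0, 0], [0, 0, 0], 0],
  [[0, 0, 0], [0, 0, 0], 0],
  [[0, 0, 0], [0, 0, 0], 0],
])

```text
clock: 12.12
eef_pos: [0.472, 0.0091, 0.0236]
tool_rot: [0.776, 0.631, -0.001, 0.002]
ft_force: [-1.5, -6.5, 9.8]
grip_width: 0.0229
grasp_force: 63.1
```

```bash
python3 d.py; sed -e 's#pics/ov1#pics/ov2#' e.py > e2.py; python3 e2.py
```

```text
t 12.12 trayyaw -0.2055 tcp [0.472  0.0091 0.0236] honer xy knob mm -4.5 -191.3 f x,y,z -0.2 -6.7 9.8 Mz 0.01 w 0.0229
t 12.12 trayyaw -0.2055 tcp [0.472  0.0091 0.0236] honer xy knob mm -4.5 -191.3 f x,y,z -0.2 -6.7 9.8 Mz 0.01 w 0.0229
top mismatch 0.5315077
scene mismatch 0.36128673
```

View pics/ov2.png

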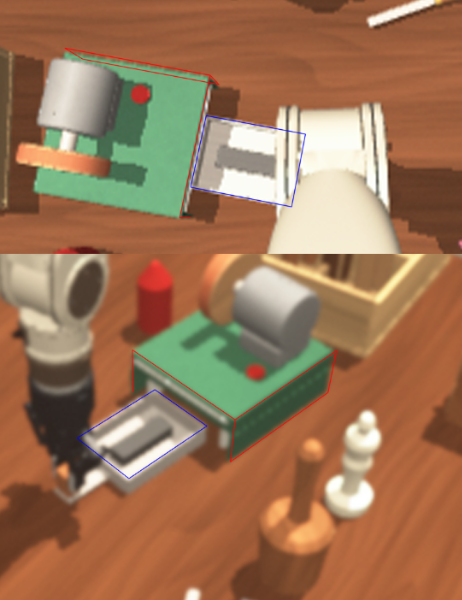

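Nose just at the mouth, nothing touching in either view; the force is from the tool pressing the tray down (fz 10 N). I ease up slightly and go on.

Emit:
drive_tool([
  [[0, 0, 0.7], [0, 0, 0], 0],
  [[0, 0, 0], [0, 0, 0], 0],
])

```text
clock: 12.48
eef_pos: [0.4716, 0.0098, 0.0237]
tool_rot: [0.776, 0.631, -0.0, 0.001]
ft_force: [-0.4, -4.8, 6.4]
grip_width: 0.0228
grasp_force: 62.6
```

Emit:
drive_tool([
  [[0.6, 3, 0], [0, 0, 0], 0],
  [[0.8, 4, 0], [0, 0, 0], 0],
  [[0, 0, 0], [0, 0, 0], 0],
  [[0, 0, 0], [0, 0, 0], 0],
])

```text
clock: 12.82
eef_pos: [0.4729, 0.0168, 0.0237]
tool_rot: [0.776, 0.631, -0.001, 0.001]
ft_force: [-0.3, -5.6, 6.6]
grip_width: 0.0232
grasp_force: 62.6
```

```bash
python3 d.py
```

```text
t 12.82 trayyaw -0.2052 tcp [0.4729 0.0168 0.0237] honer xy knob mm -5.2 -183.6 f x,y,z 0.8 -5.6 6.6 Mz -0.14 w 0.0232
```

Emit:
drive_tool([
  [[0.6, 3, 0.5], [0, 0, 0], 0],
  [[1, 5, 0], [0, 0, 0], 0],
  [[1, 5, 0], [0, 0, 0], 0],
  [[0, 0, 0], [0, 0, 0], 0],
])

```text
clock: 13.15
eef_pos: [0.4752, 0.031, 0.0237]
tool_rot: [0.775, 0.631, -0.0, -0.0]
ft_force: [-1.0, -2.8, 3.2]
grip_width: 0.023
grasp_force: 62.2
```

Emit:
drive_tool([
  [[1, 5, 0], [0, 0, 0], 0],
  [[1, 5, 0], [0, 0, 0], 0],
  [[1, 5, 0], [0, 0, 0], 0],
  [[0.8, 4, 0], [0, 0, 0], 0],
  [[0, 0, 0], [0, 0, 0], 0],
  [[0, 0, 0], [0, 0, 0], 0],
])

```text
clock: 13.65
eef_pos: [0.479, 0.05, 0.0237]
tool_rot: [0.775, 0.631, -0.0, -0.0]
ft_force: [-0.1, -2.1, 2.6]
grip_width: 0.0231
grasp_force: 62.1
```

```bash
python3 d.py
```

```text
t 13.65 trayyaw -0.2041 tcp [0.479  0.05   0.0237] honer xy knob mm -5.9 -149.9 f x,y,z 0.3 -2.0 2.6 Mz -0.13 w 0.0231
```

Emit:
drive_tool([
  [[2, -0.4, 0], [0, 0, 0], 0],
  [[2, -0.4, 0], [0, 0, 0], 0],
  [[2, -0.4, 0], [0, 0, 0], 0],
  [[0, 0, 0], [0, 0, 0], 0],
])

```text
clock: 13.98
eef_pos: [0.4817, 0.0496, 0.0234]
tool_rot: [0.775, 0.632, -0.002, -0.003]
ft_force: [-7.0, 0.4, 9.2]
grip_width: 0.023
grasp_force: 63.0
```

```bash
python3 d.py
```

```text
t 13.98 trayyaw -0.2023 tcp [0.4817 0.0496 0.0234] honer xy knob mm -3.2 -149.7 f x,y,z -6.9 -1.1 9.2 Mz 0.4 w 0.023
```

Emit:
drive_tool([
  [[1.5, -0.3, 0], [0, 0, 0], 0],
  [[1.5, -0.3, 0], [0, 0, 0], 0],
  [[0, 0, 0], [0, 0, 0], 0],
])

```text
clock: 14.23
eef_pos: [0.4849, 0.0494, 0.0234]
tool_rot: [0.775, 0.632, -0.001, -0.004]
ft_force: [-7.2, 0.9, 8.7]
grip_width: 0.0226
grasp_force: 62.8
```

```bash
python3 d.py
```

```text
t 14.23 trayyaw -0.2019 tcp [0.4849 0.0494 0.0234] honer xy knob mm -0.0 -149.3 f x,y,z -7.2 -0.6 8.7 Mz 0.45 w 0.0226
```

Emit:
drive_tool([
  [[0, 0, 0.6], [0, 0, 0], 0],
  [[1.5, -0.3, 0], [0, 0, 0], 0],
  [[1.5, -0.3, 0], [0, 0, 0], 0],
  [[0, 0, 0], [0, 0, 0], 0],
])

```text
clock: 14.57
eef_pos: [0.4908, 0.0478, 0.0238]
tool_rot: [0.775, 0.632, -0.0, -0.001]
ft_force: [-0.8, 0.5, -2.7]
grip_width: 0.023
grasp_force: 61.4
```

```bash
python3 d.py
```

```text
t 14.57 trayyaw -0.2036 tcp [0.4908 0.0478 0.0238] honer xy knob mm 6.1 -149.6 f x,y,z -0.9 0.3 -2.7 Mz 0.31 w 0.023
```

Emit:
drive_tool([
  [[1.5, -0.3, 0], [0, 0, 0], 0],
  [[1.5, -0.3, 0], [0, 0, 0], 0],
  [[0, 0, 0], [0, 0, 0], 0],
])

```text
clock: 14.82
eef_pos: [0.4948, 0.0466, 0.0241]
tool_rot: [0.776, 0.631, 0.0, 0.0]
ft_force: [-1.3, -0.0, -2.5]
grip_width: 0.0227
grasp_force: 61.4
```

```bash
python3 d.py
```

```text
t 14.82 trayyaw -0.2047 tcp [0.4948 0.0466 0.0241] honer xy knob mm 10.2 -149.9 f x,y,z -1.3 -0.3 -2.5 Mz 0.22 w 0.0227
```

Emit:
drive_tool([
  [[1, -0.2, 0], [0, 0, 0], 0],
  [[1, -0.2, 0], [0, 0, 0], 0],
  [[0, 0, 0], [0, 0, 0], 0],
])

```text
clock: 15.07
eef_pos: [0.4966, 0.0462, 0.0244]
tool_rot: [0.776, 0.631, -0.0, 0.0]
ft_force: [-1.3, -0.8, -3.7]
grip_width: 0.0227
grasp_force: 61.3
```

```bash
python3 d.py
```

```text
t 15.07 trayyaw -0.2048 tcp [0.4966 0.0462 0.0244] honer xy knob mm 12.1 -150.0 f x,y,z -1.1 -1.0 -3.7 Mz 0.24 w 0.0227
```

Emit:
drive_tool([
  [[1, -0.2, 0], [0, 0, 0], 0],
  [[0.5, -0.1, 0], [0, 0, 0], 0],
  [[0, 0, 0], [0, 0, 0], 0],
])

```text
clock: 15.32
eef_pos: [0.498, 0.0459, 0.0245]
tool_rot: [0.776, 0.631, -0.0, 0.0]
ft_force: [-0.4, 1.0, -3.4]
grip_width: 0.0227
grasp_force: 61.3
```

```bash
python3 d.py
```

```text
t 15.32 trayyaw -0.2047 tcp [0.498  0.0459 0.0245] honer xy knob mm 13.5 -150.0 f x,y,z -0.6 0.9 -3.4 Mz 0.11 w 0.0227
```

Emit:
drive_tool([
  [[1, -0.2, -0.2], [0, 0, 0], 0],
  [[0.5, -0.1, 0], [0, 0, 0], 0],
  [[0, 0, 0], [0, 0, 0], 0],
])

```text
clock: 15.57
eef_pos: [0.4995, 0.0457, 0.0243]
tool_rot: [0.776, 0.631, 0.0, 0.0]
ft_force: [-0.3, 1.1, -3.5]
grip_width: 0.0228
grasp_force: 61.3
```

```bash
python3 d.py
```

```text
t 15.57 trayyaw -0.2045 tcp [0.4995 0.0457 0.0243] honer xy knob mm 15.0 -149.8 f x,y,z -0.6 1.0 -3.5 Mz 0.18 w 0.0228
```

Emit:
drive_tool([
  [[1, -0.2, 0], [0, 0, 0], 0],
  [[0.5, -0.1, 0], [0, 0, 0], 0],
  [[0, 0, 0], [0, 0, 0], 0],
])

```text
clock: 15.82
eef_pos: [0.5003, 0.0454, 0.0241]
tool_rot: [0.775, 0.631, -0.001, -0.0]
ft_force: [-3.1, -0.5, -2.4]
grip_width: 0.0227
grasp_force: 61.4
```

```bash
python3 d.py
```

```text
t 15.82 trayyaw -0.2041 tcp [0.5003 0.0454 0.0241] honer xy knob mm 15.8 -150.0 f x,y,z -2.9 -1.1 -2.4 Mz 0.47 w 0.0227
```

Emit:
drive_tool([
  [[0.7, -0.1, 0], [0, 0, 0], 0],
  [[0, 0, 0], [0, 0, 0], 0],
  [[0, 0, 0], [0, 0, 0], 0],
  [[0, 0, 0], [0, 0, 0], 0],
])

```text
clock: 16.15
eef_pos: [0.5007, 0.0452, 0.024]
tool_rot: [0.775, 0.631, -0.001, -0.0]
ft_force: [-4.5, -0.9, -1.8]
grip_width: 0.0228
grasp_force: 61.6
```

```bash
python3 d.py
```

```text
t 16.15 trayyaw -0.2042 tcp [0.5007 0.0452 0.024 ] honer xy knob mm 16.3 -150.1 f x,y,z -4.3 -1.8 -1.8 Mz 0.68 w 0.0228
```

Emit:
drive_tool([
  [[0.4, 2, 0], [0, 0, 0], 0],
  [[0.8, 4, 0], [0, 0, 0], 0],
  [[0.8, 4, 0], [0, 0, 0], 0],
  [[0, 0, 0], [0, 0, 0], 0],
])

```text
clock: 16.48
eef_pos: [0.5027, 0.0552, 0.0241]
tool_rot: [0.775, 0.631, -0.001, -0.0]
ft_force: [-4.8, -2.0, -1.6]
grip_width: 0.0226
grasp_force: 61.6
```

```bash
python3 d.py
```

```text
t 16.48 trayyaw -0.2042 tcp [0.5027 0.0552 0.0241] honer xy knob mm 16.2 -140.0 f x,y,z -4.3 -2.9 -1.6 Mz 0.66 w 0.0226
```

Emit:
drive_tool([
  [[0.6, 3, 0], [0, 0, 0], 0],
  [[0.6, 3, 0], [0, 0, 0], 0],
  [[0, 0, 0], [0, 0, 0], 0],
])

```text
clock: 16.73
eef_pos: [0.5038, 0.061, 0.024]
tool_rot: [0.776, 0.631, -0.001, -0.0]
ft_force: [-4.8, -3.1, -1.3]
grip_width: 0.0228
grasp_force: 61.6
```

```bash
python3 d.py
```

```text
t 16.73 trayyaw -0.2043 tcp [0.5038 0.061  0.024 ] honer xy knob mm 16.1 -134.0 f x,y,z -4.1 -4.0 -1.3 Mz 0.69 w 0.0228
```

Emit:
drive_tool([
  [[0, 0, 0], [0, 0, -0.5], 0],
  [[0, 0, 0], [0, 0, 0], 0],
  [[0, 0, 0], [0, 0, 0], 0],
])

```text
clock: 16.98
eef_pos: [0.5031, 0.0613, 0.0239]
tool_rot: [0.778, 0.628, -0.001, -0.001]
ft_force: [-6.6, -1.3, -0.8]
grip_width: 0.0232
grasp_force: 61.8
```

```bash
python3 d.py
```

```text
t 16.98 trayyaw -0.212 tcp [0.5031 0.0613 0.0239] honer xy knob mm 15.4 -133.9 f x,y,z -6.2 -2.6 -0.8 Mz 0.96 w 0.0232
```

Emit:
drive_tool([
  [[0, 0, 0], [0, 0, -0.5], 0],
  [[0, 0, 0], [0, 0, 0], 0],
  [[0, 0, 0], [0, 0, 0], 0],
])

```text
clock: 17.23
eef_pos: [0.5028, 0.0615, 0.0239]
tool_rot: [0.78, 0.625, -0.001, -0.001]
ft_force: [-7.3, -2.2, 0.3]
grip_width: 0.0228
grasp_force: 62.4
```

```bash
python3 d.py
```

```text
t 17.23 trayyaw -0.2194 tcp [0.5028 0.0615 0.0239] honer xy knob mm 15.0 -133.8 f x,y,z -6.7 -3.7 0.3 Mz 1.32 w 0.0228
```

Emit:
drive_tool([
  [[-0.3, 0, 0], [0, 0, 0.4], 0],
  [[0, 0, 0], [0, 0, 0], 0],
  [[0.6, 3, 0], [0, 0, 0], 0],
  [[0.85, 4, 0], [0, 0, 0], 0],
  [[0, 0, 0], [0, 0, 0], 0],
  [[0, 0, 0], [0, 0, 0], 0],
])

```text
clock: 17.73
eef_pos: [0.5036, 0.0674, 0.0238]
tool_rot: [0.779, 0.627, -0.002, -0.0]
ft_force: [-6.7, -4.0, 0.6]
grip_width: 0.0226
grasp_force: 62.0
```

```bash
sed -i 's/th=-.205/th=-.212/' d.py; python3 d.py
```

```text
t 17.73 trayyaw -0.2144 tcp [0.5036 0.0674 0.0238] honer xy knob mm 15.6 -127.7 f x,y,z -5.7 -5.3 0.6 Mz 0.89 w 0.0226
```

Emit:
drive_tool([
  [[0.6, 3, 0], [0, 0, 0], 0],
  [[0.85, 4, 0], [0, 0, 0], 0],
  [[0, 0, 0], [0, 0, 0], 0],
])

```text
clock: 17.98
eef_pos: [0.505, 0.0743, 0.0238]
tool_rot: [0.779, 0.627, -0.003, -0.0]
ft_force: [-6.9, -4.5, 1.8]
grip_width: 0.023
grasp_force: 62.0
```

```bash
python3 d.py
```

```text
t 17.98 trayyaw -0.2145 tcp [0.505  0.0743 0.0238] honer xy knob mm 15.4 -120.7 f x,y,z -5.8 -5.8 1.8 Mz 0.84 w 0.023
```

Emit:
drive_tool([
  [[0.6, 3, 0.3], [0, 0, 0], 0],
  [[0.85, 4, 0], [0, 0, 0], 0],
  [[0.85, 4, 0], [0, 0, 0], 0],
  [[0, 0, 0], [0, 0, 0], 0],
])

```text
clock: 18.32
eef_pos: [0.5073, 0.0857, 0.024]
tool_rot: [0.779, 0.628, -0.002, -0.001]
ft_force: [-7.6, -3.2, -0.9]
grip_width: 0.0229
grasp_force: 61.8
```

```bash
python3 d.py
```

```text
t 18.32 trayyaw -0.214 tcp [0.5073 0.0857 0.024 ] honer xy knob mm 15.3 -109.0 f x,y,z -6.8 -4.8 -0.9 Mz 0.85 w 0.0229
```

Emit:
drive_tool([
  [[0.6, 3, 0], [0, 0, 0], 0],
  [[0.85, 4, 0], [0, 0, 0], 0],
  [[0.85, 4, 0], [0, 0, 0], 0],
  [[0, 0, 0], [0, 0, 0], 0],
])

```text
clock: 18.65
eef_pos: [0.5095, 0.0966, 0.024]
tool_rot: [0.779, 0.628, -0.003, -0.001]
ft_force: [-7.0, -3.8, -0.6]
grip_width: 0.0226
grasp_force: 61.9
```

```bash
python3 d.py
```

```text
t 18.65 trayyaw -0.214 tcp [0.5095 0.0966 0.024 ] honer xy knob mm 15.2 -97.9 f x,y,z -6.0 -5.1 -0.6 Mz 0.98 w 0.0226
```

Emit:
drive_tool([
  [[0.3, 3, 0], [0, 0, 0], 0],
  [[0.85, 4, 0], [0, 0, 0], 0],
  [[0.85, 4, 0], [0, 0, 0], 0],
  [[0.6, 3, 0], [0, 0, 0], 0],
  [[0, 0, 0], [0, 0, 0], 0],
])

```text
clock: 19.07
eef_pos: [0.5122, 0.1106, 0.0239]
tool_rot: [0.779, 0.628, -0.002, -0.001]
ft_force: [-8.1, -4.5, -0.9]
grip_width: 0.0229
grasp_force: 61.8
```

```bash
python3 d.py
```

```text
t 19.07 trayyaw -0.214 tcp [0.5122 0.1106 0.0239] honer xy knob mm 14.8 -83.7 f x,y,z -6.9 -6.1 -0.9 Mz 0.93 w 0.0229
```

Emit:
drive_tool([
  [[0.6, 3, 0], [0, 0, 0], 0],
  [[0.85, 4, 0], [0, 0, 0], 0],
  [[0.85, 4, 0], [0, 0, 0], 0],
  [[0.6, 3, 0], [0, 0, 0], 0],
  [[0, 0, 0], [0, 0, 0], 0],
])

```text
clock: 19.48
eef_pos: [0.5149, 0.1245, 0.0239]
tool_rot: [0.779, 0.628, -0.003, -0.001]
ft_force: [-7.0, -5.4, -0.2]
grip_width: 0.0227
grasp_force: 61.9
```

```bash
python3 d.py
```

```text
t 19.48 trayyaw -0.214 tcp [0.5149 0.1245 0.0239] honer xy knob mm 14.5 -69.5 f x,y,z -5.7 -6.8 -0.2 Mz 0.93 w 0.0227
```

Emit:
drive_tool([
  [[0.6, 3, 0], [0, 0, 0], 0],
  [[0.6, 3, 0], [0, 0, 0], 0],
  [[0.6, 3, 0], [0, 0, 0], 0],
  [[0, 0, 0], [0, 0, 0], 0],
])

```text
clock: 19.82
eef_pos: [0.5166, 0.1333, 0.0239]
tool_rot: [0.779, 0.628, -0.003, -0.001]
ft_force: [-7.7, -4.5, 0.3]
grip_width: 0.0231
grasp_force: 61.9
```

```bash
python3 d.py
```

```text
t 19.82 trayyaw -0.2141 tcp [0.5166 0.1333 0.0239] honer xy knob mm 14.4 -60.5 f x,y,z -6.6 -6.0 0.3 Mz 0.96 w 0.0231
```

Emit:
drive_tool([
  [[0.4, 2, 0], [0, 0, 0], 0],
  [[0.3, 1.5, 0], [0, 0, 0], 0],
  [[0, 0, 0], [0, 0, 0], 0],
])

```text
clock: 20.07
eef_pos: [0.5172, 0.1365, 0.0239]
tool_rot: [0.779, 0.627, -0.003, -0.0]
ft_force: [-7.6, -6.2, 0.3]
grip_width: 0.0229
grasp_force: 62.0
```

```bash
python3 d.py
```

```text
t 20.07 trayyaw -0.2143 tcp [0.5172 0.1365 0.0239] honer xy knob mm 14.3 -57.3 f x,y,z -6.1 -7.6 0.3 Mz 0.91 w 0.0229
```

Emit:
drive_tool([
  [[0.3, 1.5, 0], [0, 0, 0], 0],
  [[0.2, 1, 0], [0, 0, 0], 0],
  [[0, 0, 0], [0, 0, 0], 0],
])

```text
clock: 20.32
eef_pos: [0.5177, 0.1385, 0.0239]
tool_rot: [0.779, 0.627, -0.003, -0.0]
ft_force: [-8.8, -6.3, 0.5]
grip_width: 0.0228
grasp_force: 62.0
```

```bash
python3 d.py
```

```text
t 20.32 trayyaw -0.2145 tcp [0.5177 0.1385 0.0239] honer xy knob mm 14.3 -55.2 f x,y,z -7.3 -8.0 0.5 Mz 0.97 w 0.0228
```

Emit:
drive_tool([
  [[0.3, 1.5, 0], [0, 0, 0], 0],
  [[0, 0, 0], [0, 0, 0], 0],
  [[0, 0, 0], [0, 0, 0], 0],
])

```text
clock: 20.57
eef_pos: [0.5178, 0.1391, 0.0239]
tool_rot: [0.779, 0.627, -0.004, 0.0]
ft_force: [-7.5, -9.1, 0.8]
grip_width: 0.0231
grasp_force: 62.2
```

```bash
python3 d.py
```

```text
t 20.57 trayyaw -0.2149 tcp [0.5178 0.1391 0.0239] honer xy knob mm 14.3 -54.7 f x,y,z -5.4 -10.5 0.8 Mz 1.03 w 0.0231
```

Emit:
drive_tool([
  [[-0.1, 1.5, 0], [0, 0, 0], 0],
  [[0.2, 1, 0], [0, 0, 0], 0],
  [[0.2, 1, 0], [0, 0, 0], 0],
  [[0, 0, 0], [0, 0, 0], 0],
])

```text
clock: 20.9
eef_pos: [0.5182, 0.1423, 0.0239]
tool_rot: [0.779, 0.627, -0.004, 0.001]
ft_force: [-7.7, -10.0, 1.0]
grip_width: 0.0224
grasp_force: 62.1
```

```bash
python3 d.py
```

```text
t 20.9 trayyaw -0.2153 tcp [0.5182 0.1423 0.0239] honer xy knob mm 14.0 -51.4 f x,y,z -5.4 -11.3 1.0 Mz 0.99 w 0.0224
```

Emit:
drive_tool([
  [[-0.8, -0.5, 0], [0, 0, 0], 0],
  [[-0.8, -0.5, 0], [0, 0, 0], 0],
  [[0, 0, 0], [0, 0, 0], 0],
  [[0, 0, 0], [0, 0, 0], 0],
])

```text
clock: 21.23
eef_pos: [0.5178, 0.1425, 0.0241]
tool_rot: [0.779, 0.627, -0.002, 0.0]
ft_force: [-5.4, -6.3, -1.0]
grip_width: 0.0227
grasp_force: 61.7
```

```bash
python3 d.py
```

```text
t 21.23 trayyaw -0.2153 tcp [0.5178 0.1425 0.0241] honer xy knob mm 13.6 -51.3 f x,y,z -4.0 -7.3 -1.0 Mz 0.81 w 0.0227
```

Emit:
drive_tool([
  [[-0.8, -0.6, 0], [0, 0, 0.3], 0],
  [[-0.8, -0.6, 0], [0, 0, 0], 0],
  [[0, 0, 0], [0, 0, 0], 0],
  [[0, 0, 0], [0, 0, 0], 0],
])

```text
clock: 21.57
eef_pos: [0.5179, 0.1426, 0.0245]
tool_rot: [0.777, 0.629, -0.0, 0.0]
ft_force: [-2.7, -4.2, -2.5]
grip_width: 0.0229
grasp_force: 61.3
```

```bash
python3 d.py
```

```text
t 21.57 trayyaw -0.2104 tcp [0.5179 0.1426 0.0245] honer xy knob mm 13.6 -51.2 f x,y,z -1.7 -4.7 -2.5 Mz 0.37 w 0.0229
```

Emit:
drive_tool([
  [[-0.6, -0.8, -0.4], [0, 0, 0], 0],
  [[0, 0, 0], [0, 0, 0], 0],
  [[0, 0, 0], [0, 0, 0], 0.7],
  [[0, 0, 0], [0, 0, 0], 0.7],
  [[0, 0, 0], [0, 0, 0], 0.7],
  [[0, 0, 0], [0, 0, 0], 0.7],
  [[0, 0, 0], [0, 0, 0], 0.7],
])

```text
clock: 22.15
eef_pos: [0.518, 0.1428, 0.0247]
tool_rot: [0.777, 0.629, 0.001, 0.0]
ft_force: [0.2, 0.4, -0.4]
grip_width: 0.0595
grasp_force: 0.0
```

Emit:
drive_tool([
  [[0, 0, 10], [0, 0, 0], 0.7],
  [[0, 0, 20], [0, 0, 0], 0.7],
  [[0, 0, 30], [0, 0, 0], 0.7],
  [[0, -10, 30], [0, 0, 0], 0.7],
  [[0, -30, 25], [0, 0, 0], 0.7],
  [[-10, -35, 10], [0, 0, 0], 0.7],
  [[-10, -35, 0], [0, 0, 0], 0.7],
  [[-10, -35, 0], [0, 0, 0], 0.7],
])

```text
clock: 22.82
eef_pos: [0.488, -0.0037, 0.1515]
tool_rot: [0.777, 0.63, 0.002, 0.001]
ft_force: [0.6, -0.0, -0.2]
grip_width: 0.0597
grasp_force: 0.0
```

Emit:
drive_tool([
  [[-20, -30, 10], [0, 0, 0], 0.7],
  [[-20, -30, 0], [0, 0, 0], 0.7],
  [[-20, -30, 0], [0, 0, 0], 0.7],
  [[0, 0, 0], [0, 0, 0], 0.7],
  [[0, 0, 0], [0, 0, 0], 0.7],
  [[0, 0, 0], [0, 0, 0], 0.7],
])

```text
clock: 23.32
eef_pos: [0.4278, -0.0927, 0.16]
tool_rot: [0.778, 0.629, 0.001, 0.001]
ft_force: [-0.2, 0.0, 0.3]
grip_width: 0.0597
grasp_force: 0.0
```

```bash
python3 - <<'E'
from d import *
a=camera("top");b=camera("scene")
im=[]
for p,c in((a,(120,150,320,260)),(b,(200,80,400,230))):
    g=cv2.resize(p["image"][...,::-1],None,fx=4,fy=4,interpolation=cv2.INTER_CUBIC)
    l,t_,r,bb=[v*4 for v in c];g=g[t_:bb,l:r];im.append(cv2.resize(g,(460,int(g.shape[0]*460/g.shape[1]))))
cv2.imwrite("pics/end.png",np.vstack(im));print(np.vstack(im).shape)
# knob position from orange blob
for n,p in(("top",a),("scene",b)):
    X=O+.0138*ex-.0515*ey;u=proj(p,[*X,.046]);print(n,"knob top expected",u.round(1))
    h=cv2.cvtColor(p["image"],cv2.COLOR_RGB2HSV);i,j=int(u[1]),int(u[0])
    print(h[i-4:i+5,j-5:j+6,2])
E
```

```text
(598, 460, 3)
top knob top expected [222.9 212.2]
[[168 164 227 177 187 162 137 155 133 143 132]
 [171 213 243 227 225 217 178 211 175 188 166]
 [178 244 243 215 224 226 226 230 225 222 214]
 [179 244 243 224 225 227 227 224 221 221 192]
 [212 244 240 227 227 228 224 221 224 227 135]
 [245 244 231 231 229 224 222 224 230 232  99]
 [244 244 233 230 224 222 225 231 233 227  80]
 [244 243 230 215 211 226 232 234 229 213  69]
 [239 239 233 207 191 219 214 210 208 177  77]]
scene knob top expected [268.9 153.1]
[[114 111 109 112 121 134 138 134 132 135 140]
 [112 111 116 135 164 192 196 173 145 133 133]
 [113 123 150 188 221 238 239 226 191 158 137]
 [128 162 208 235 244 248 249 245 234 208 169]
 [154 204 239 248 250 250 250 250 247 238 211]
 [168 213 241 249 250 250 250 250 248 241 224]
 [163 184 223 242 248 249 249 248 241 226 200]
 [157 152 175 213 235 243 243 236 214 179 167]
 [157 139 142 163 194 216 217 196 165 145 156]]
```

View pics/end.png

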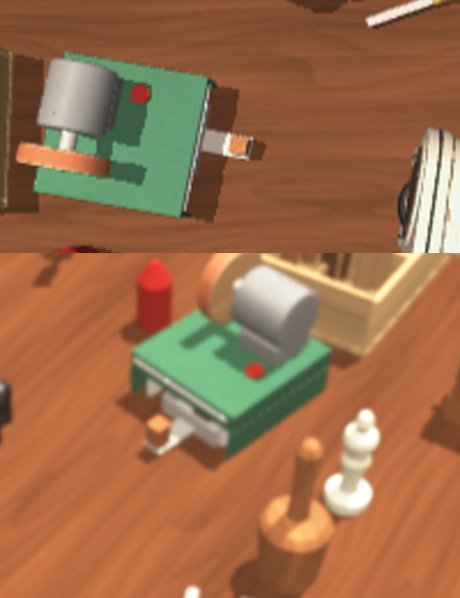

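The tray is home: only the tongue and knob show (crop (238,147) in the top half, (158,432) in the scene half), the front wall is level with the mouth, and the knob sits within about 1 px of where it should.

```bash
python3 -c "
from workcell import *
print(job_done())"
```

```text
the job is handed in; nothing more can be done
None
```

I laid the oilstone in the tray, slid the tray home along the far guide to the buffer (about 3 mm past the mouth by my estimate), let go and handed the job in at about 23 s; the hand-in returned no verdict.

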